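Press the pattern tacks home along the curve

ROBOT

A 7-joint arm with a two-finger parallel gripper is mounted at the origin on the work surface. World frame = base frame: x ahead of the robot, y to its left, z up, the work surface at z = 0. Lengths are in m, angles in rad, forces in N, time in s.
With the tool pointing down it reaches from about 0.35 to 0.9 m from the base axis. Payload 8.1 kg.
Tool frame: the origin (TCP) lies between the finger pads, 19 mm behind the fingertips; this is the grasp point; z points along the fingers, y is the line along which they close (so a half turn about z gives the same grasp; the last joint's range is limited). The gripper opens to 85 mm and grips with 20 to 120 N. Pads are 22 mm wide; open, the fingers measure 114 mm over their backs; the gripper's body (76 mm by 85 mm) begins 54 mm behind the grasp point. The pads swing forward as they close: fully open they stand 13 mm farther back than shut.
Start: joints at [-1.346, 0.434, 0.025, 1.573, -0.012, 1.134, -0.075], TCP at [0.201, 0.592, 0.25] pointing down, gripper open.
Joint ranges: [-2.62, 2.62], [-0.44, 2.09], [-1.27, 1.32], [0.08, 2.57], [-1.32, 4.46], [0.12, 2], [-2.74, 2.74]. Speed limits (rad/s): [2.22, 2.22, 3.01, 3.01, 3.14, 3.14, 3.14].

INTERFACE

Orientations are given as a unit quaternion [x, y, z, w].
In Python, from cell import env, sensors, vision, ticket, finder gives the robot as it stands. Calls block until the motion is done:
- env.move_pose(position, orientation): joint-space move of the TCP to a pose.
- env.line_to(position, rotation=None, rate=0.15): straight line of the TCP; rotation=None keeps the orientation; rate is the mean speed in m/s.
- env.goto_joints(angles): joint-space move.
- env.move_gripper(opening, grasp_force=None): opening from 0.0 (shut) to 1.0 (fully open); grasp_force is the grip in N (None keeps the last); returns when the fingers have stopped.
- env.wait(seconds).
- env.ik(position, orientation): joint angles nearest the present ones, or None.
- sensors.sense(): the state.
- vision.snapshot(name): name is "scene" or "top" or "wrist"; returns the picture (384x512x3 uint8, red, green, blue); there is no depth.
- vision.get_calibration(name): a dict with "vertical_fov" (degrees; the focal length in pixels is half the picture's height over the tangent of half this angle, whatever the lens; pixels are square), "cx", "cy" (the principal point, pixels), "k1" (the pictures are not rectified: a ray, as slopes to the right and down, at radius r is drawn at 1 + k1 r^2 times it, then the intrinsics apply), "rvec" (rotation vector, rad) and "tvec" (3), from world to camera coordinates, as OpenCV has them. Camera axes: x right, y down, z forward; pixel columns grow to the right and rows downward; lengths in m; the calibration is good to about 2 mm. A picture is of the moment at which its call begins: read the wrist's pose just before it. get_calibration takes no time and is no camera call; for the wrist camera it gives the pose at the moment of the call.
A pose or a line that the arm cannot do raises env.Unreachable and nothing moves.
- ticket.hand_in(): hands the job in; it is judged then, once.
Trained networks look in the newest picture that a camera, given by its name, has taken for a name from the list of things; names that differ only in an ending like _2 or _b are one class to them, and where a whole thing is asked for, a point or a joint stands for the part that bears it (a point fixed in the world has none). Each returns a list of dicts, best first, with "confidence" (0 to 1); they miss things now and then, are a little off and sometimes report something else, mostly with a low value. They report only what shows in the picture. A call takes as long as a camera call.
- finder.search_frame(target, camera): "rect" ([left, top, width, height] in pixels, round what is visible of it).
- finder.regions_of(target, camera): "pixels" (384x512 bool, what is visible of it) and "rect" ([left, top, width, height] in pixels, round what is visible of it).
The state is a dict: "clock": time; "qpos": joint angles; "qvel": joint speeds; "joint_torque": joint torques, N m; "eef_pos": TCP position; "tool_rot": TCP orientation; "contact_force": force on the tool from outside, world axes, zero at the start; "wrist_torque": the same for the moment, N m; "opening": opening from 0.0 (shut) to 1.0 (fully open); "gripper_force": force on a finger pad.
Only numpy, scipy, OpenCV 4.12 (cv2) and the standard library are available. Lean on these libraries where they do the work, as an engineer would, in place of code of your own. Each camera call takes 0.05 s, during which the arm holds its last target. There are 200 camera calls.

TASK

With the fingertips closed, follow the curved row of brass tacks on the cork board from the red marker's end to the blue marker's end, pressing each tack fully home onto the card in turn. Press gently, as with a thumb, and keep the fingertips close over the row (within about 5 cm) from the first tack until the last is down. Pull no tack out, leave the other things where they lie, and take the hand away at the end.

Things in the scene. Friction and masses are not known exactly. Their poses are not given: they have to be found in the camera images.
- board: fixed cork board, wooden rim, 270 x 360 mm, 16 mm thick, flat on the bench (underside z = 0); origin under its centre; x points away from the robot at yaw 0, y left. On it is fixed a crescent of green card 2 mm thick; its white line is an arc of radius 105 mm about board x = -50 mm, y = 0, bulging to board +x. Six brass tacks stand on that line
- red_marker: fixed flat red disc, 24 mm across, 3 mm thick, on the board beyond one end of the row of tacks, about 53 mm from the end tack: it marks where to begin. Origin under its centre
- blue_marker: fixed flat blue disc, 24 mm across, 3 mm thick, on the board beyond the other end of the row, about 53 mm from that end tack: where the row finishes. The red and blue markers may be either way round. Origin under its centre
- tack0_top (a point): crown (top centre) of brass tack 0: a domed head 18 mm across and 5 mm high on a thin vertical pin. Neighbouring tacks are 45 mm apart, numbered 0 to 5 along the arc from the board's -y end to its +y end. It starts 28 to 31 mm above the bench; fully home the crown is 23 mm above the bench
- tack0 (a joint): how far tack 0 has been pushed down, m: 0 to 0.003 at the start, 0.008 with the underside of the head flat on the card (hard stop). It slides straight down with a friction of about 4 N and stays where it is left; it can also be pulled up, which is not wanted
- tack1_top (a point): crown (top centre) of brass tack 1: a domed head 18 mm across and 5 mm high on a thin vertical pin. Neighbouring tacks are 45 mm apart, numbered 0 to 5 along the arc from the board's -y end to its +y end. It starts 28 to 31 mm above the bench; fully home the crown is 23 mm above the bench
- tack1 (a joint): how far tack 1 has been pushed down, m: 0 to 0.003 at the start, 0.008 with the underside of the head flat on the card (hard stop). It slides straight down with a friction of about 4 N and stays where it is left; it can also be pulled up, which is not wanted
- tack2_top (a point): crown (top centre) of brass tack 2: a domed head 18 mm across and 5 mm high on a thin vertical pin. Neighbouring tacks are 45 mm apart, numbered 0 to 5 along the arc from the board's -y end to its +y end. It starts 28 to 31 mm above the bench; fully home the crown is 23 mm above the bench
- tack2 (a joint): how far tack 2 has been pushed down, m: 0 to 0.003 at the start, 0.008 with the underside of the head flat on the card (hard stop). It slides straight down with a friction of about 4 N and stays where it is left; it can also be pulled up, which is not wanted
- tack3_top (a point): crown (top centre) of brass tack 3: a domed head 18 mm across and 5 mm high on a thin vertical pin. Neighbouring tacks are 45 mm apart, numbered 0 to 5 along the arc from the board's -y end to its +y end. It starts 28 to 31 mm above the bench; fully home the crown is 23 mm above the bench
- tack3 (a joint): how far tack 3 has been pushed down, m: 0 to 0.003 at the start, 0.008 with the underside of the head flat on the card (hard stop). It slides straight down with a friction of about 4 N and stays where it is left; it can also be pulled up, which is not wanted
- tack4_top (a point): crown (top centre) of brass tack 4: a domed head 18 mm across and 5 mm high on a thin vertical pin. Neighbouring tacks are 45 mm apart, numbered 0 to 5 along the arc from the board's -y end to its +y end. It starts 28 to 31 mm above the bench; fully home the crown is 23 mm above the bench
- tack4 (a joint): how far tack 4 has been pushed down, m: 0 to 0.003 at the start, 0.008 with the underside of the head flat on the card (hard stop). It slides straight down with a friction of about 4 N and stays where it is left; it can also be pulled up, which is not wanted
- tack5_top (a point): crown (top centre) of brass tack 5: a domed head 18 mm across and 5 mm high on a thin vertical pin. Neighbouring tacks are 45 mm apart, numbered 0 to 5 along the arc from the board's -y end to its +y end. It starts 28 to 31 mm above the bench; fully home the crown is 23 mm above the bench
- tack5 (a joint): how far tack 5 has been pushed down, m: 0 to 0.003 at the start, 0.008 with the underside of the head flat on the card (hard stop). It slides straight down with a friction of about 4 N and stays where it is left; it can also be pulled up, which is not wanted
- bangle: bystander: loose copper bangle lying flat on the board inside the curve, 68 mm across, 12 mm high, origin under its centre
- flux_jar: bystander: loose amber glass jar with black cap on a far corner of the board, 34 mm across, 42 mm high, origin under its centre
- scriber: bystander: loose green rod-shaped scriber lying on the board beyond the curve, 8 mm thick, 120 mm long, origin under its middle, lies along its own x
- hammer: bystander: loose hammer, 240 mm long, lying on the bench to the robot's right
- mug: bystander: loose blue mug, 80 mm across, 90 mm high, on the bench to the robot's left, origin under its centre
- ring_collar: bystander: loose steel collar, 40 mm across, 16 mm high, on the bench to the robot's left, origin under its centre

How it is judged:
By the outcome, as a careful person would: the job done as asked, in the order asked, and still so for the second after the job is handed in, with the robot touching nothing.
It also fails if it takes over 58 s, if anything falls off the work surface, if the arm or the gripper's body presses on something with over 40 N, if the wrist force passes 120 N, or if a joint passes its speed limit or range.

## Working session

There is one attempt and no reset: what is moved stays moved. The work goes in short steps, each a Python script; the robot and the scene stay as the last script left them, time stands still between calls to the robot, and variables do not carry over. Pictures are saved under pics/ and viewed, at most 10 in all, crops included, and the job is handed in when it is done.

```bash
mkdir -p pics; ls
python3 - <<'E'
from cell import env,sensors,vision,finder
import cv2
s=sensors.sense();print(s['clock'],s['eef_pos'],s['tool_rot'],s['opening'],s['contact_force'])
for n in('top','scene'):
    im=vision.snapshot(n);cv2.imwrite(f'pics/{n}0.png',im[:,:,::-1])
    print(n,vision.get_calibration(n))
    for t in('board','red_marker','blue_marker','tack0_top','bangle'):
        print(t,[(round(d['confidence'],2),[round(float(x),1) for x in d['rect']]) for d in finder.search_frame(t,n)][:8])
E
```

```text
pics
0.0 [0.20110274 0.59123697 0.24919993] [ 1.63224413e-01  9.86588622e-01 -8.23601996e-04 -6.88687065e-05] 1.002596868547174 [ 0.27643147  0.83325765 -0.50628926]
top {'vertical_fov': 47.49381413355206, 'cx': 248.02355150519625, 'cy': 189.3791274758148, 'k1': -0.13172577432259047, 'rvec': array([ 2.13772854, -2.15596392,  0.17328245]), 'tvec': array([-0.00601342,  0.53168652,  1.53836379])}
board [(0.8, [219.6, 132.0, 105.0, 88.2])]
red_marker []
blue_marker []
tack0_top []
bangle []
scene {'vertical_fov': 51.2002346455257, 'cx': 254.72445328756766, 'cy': 189.53697694352675, 'k1': 0.032275010272747096, 'rvec': array([ 1.39006059,  2.39298976, -0.71530094]), 'tvec': array([ 0.30113716, -0.36241006,  1.54906272])}
board [(0.61, [165.2, 155.1, 132.7, 91.6])]
red_marker []
blue_marker []
tack0_top []
bangle [(0.57, [236.7, 169.8, 15.6, 22.6])]
```

Run:
```python
import cv2,numpy as np
a=cv2.imread('pics/top0.png')[110:240,190:350];b=cv2.imread('pics/scene0.png')[130:260,150:310]
cv2.imwrite('pics/both.png',np.vstack([cv2.resize(x,None,fx=3.5,fy=2.3*1.0,interpolation=cv2.INTER_CUBIC) if 0 else cv2.resize(x,(369,300),interpolation=cv2.INTER_CUBIC) for x in(a,b)]))
```

```text
(no output)
```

View pics/both.png

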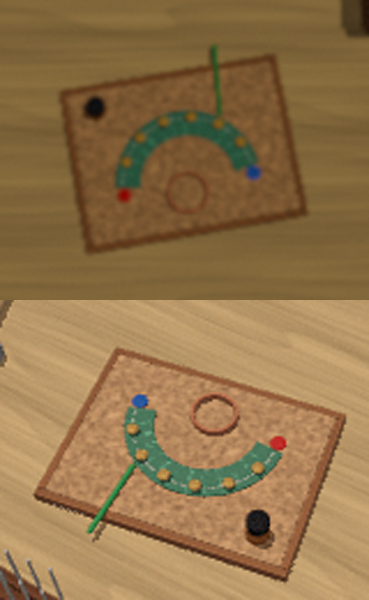

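View pics/top0.png

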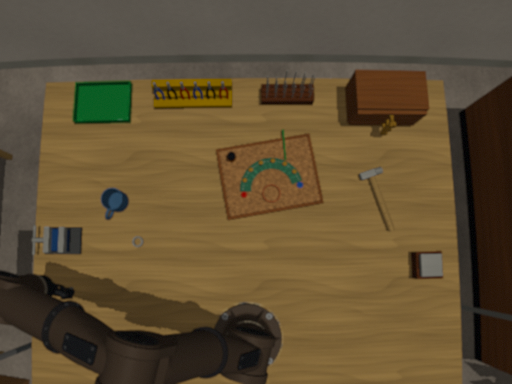

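The top view shows the board at about (271,177). Red is on its left at (244,195) and blue on its right at (299,185). There are six tacks between them, the jar is at the far left corner, and the scriber's end is close to the card near the second tack from blue. Next I'll get a wrist view.

```bash
cat > h.py <<'E'
from cell import env,sensors,vision,ticket,finder
import numpy as np,cv2
from scipy.spatial.transform import Rotation as R
def K(c,h=384):
    f=h/2/np.tan(np.radians(c['vertical_fov'])/2); return np.array([[f,0,c['cx']],[0,f,c['cy']],[0,0,1]]),np.array([c['k1'],0,0,0.])
def ray(c,uv):
    k,d=K(c);p=cv2.undistortPoints(np.array(uv,float).reshape(-1,1,2),k,d)[:,0]
    M=cv2.Rodrigues(c['rvec'])[0];return -M.T@c['tvec'],np.c_[p,np.ones(len(p))]@M
def onz(c,uv,z):
    o,r=ray(c,uv);return o+r*((z-o[2])/r[:,2])[:,None]
def proj(c,P):
    k,d=K(c);return cv2.projectPoints(np.array(P,float).reshape(-1,1,3),c['rvec'],c['tvec'],k,d)[0][:,0]
E
python3 - <<'E'
from h import *
np.set_printoptions(precision=4,suppress=True)
c=vision.get_calibration('top');q=lambda x,y:(190+x*160/369,110+y*130/300)
print('top',onz(c,[q(124,195),q(254,172)],.019),onz(c,[q(*p) for p in[(127,161),(142,138),(166,122),(192,117),(219,124),(241,142)]],.03))
c=vision.get_calibration('scene');q=lambda x,y:(150+x*160/369,130+(y-300)*130/300)
print('scene',onz(c,[q(278,443),q(140,402)],.019))
c=vision.get_calibration('wrist');s=sensors.sense();M=cv2.Rodrigues(c['rvec'])[0];T=R.from_quat(s['tool_rot'])
print('cam in tool',T.inv().apply(-M.T@c['tvec']-s['eef_pos']),'axes',(T.as_matrix().T@M.T),c['vertical_fov'])
print(T.as_matrix())
E
```

```text
top [[ 0.5161  0.005   0.019 ]
 [ 0.5515 -0.2029  0.019 ]] [[ 0.5688 -0.0002  0.03  ]
 [ 0.6058 -0.0243  0.03  ]
 [ 0.6315 -0.0629  0.03  ]
 [ 0.6394 -0.1046  0.03  ]
 [ 0.6277 -0.1475  0.03  ]
 [ 0.5982 -0.182   0.03  ]]
scene [[ 0.5181  0.0081  0.019 ]
 [ 0.5545 -0.1973  0.019 ]]
cam in tool [ 0.068   0.0006 -0.1238] axes [[ 0.0016 -0.9627 -0.2705]
 [ 1.      0.0019 -0.0007]
 [ 0.0012 -0.2705  0.9627]] 63.295245079549105
[[-0.9467  0.322   0.0001]
 [ 0.322   0.9467  0.    ]
 [-0.      0.0001 -1.    ]]
```

Run:
```python
from h import *
import pickle
env.move_gripper(0.0,40);out=[]
for i,y in enumerate((-.04,-.16)):
    env.move_pose([.55,y,.2],[0,1,0,0]); env.wait(.3)
    c=vision.get_calibration('wrist');im=vision.snapshot('wrist');cv2.imwrite(f'pics/w{i}.png',im[:,:,::-1])
    D={t:[(round(d['confidence'],2),np.round(d['rect'],1).tolist()) for d in finder.search_frame(t,'wrist')] for t in('red_marker','blue_marker','tack0','scriber','tack0_top','bangle')}
    out.append((c,D));print(D)
pickle.dump(out,open('out.pkl','wb'));s=sensors.sense();print(s['clock'],s['eef_pos'],s['opening'],s['contact_force'])
```

```text
{'red_marker': [(0.69, [287.3, 126.4, 25.5, 25.6])], 'blue_marker': [(0.7, [83.8, 160.3, 23.6, 26.2])], 'tack0': [(0.67, [106.2, 212.8, 16.9, 20.3]), (0.67, [142.2, 239.0, 15.9, 20.8]), (0.59, [290.5, 186.6, 13.1, 14.4]), (0.58, [188.4, 249.6, 12.3, 14.4]), (0.49, [264.6, 220.4, 18.1, 16.5])], 'scriber': [(0.47, [150.9, 258.2, 6.2, 17.1]), (0.17, [183.4, 255.1, 17.0, 11.6])], 'tack0_top': [(0.61, [104.5, 211.7, 22.3, 19.7])], 'bangle': [(0.58, [157.9, 109.6, 73.3, 70.2]), (0.51, [9.4, 38.1, 373.6, 288.3])]}
{'red_marker': [(0.94, [404.7, 130.4, 24.6, 21.3]), (0.56, [375.7, 219.5, 18.0, 17.9])], 'blue_marker': [(0.66, [197.9, 157.9, 23.6, 29.1])], 'tack0': [(0.63, [340.2, 245.4, 16.2, 17.4]), (0.59, [403.5, 186.4, 16.6, 15.9]), (0.55, [300.9, 250.6, 11.2, 14.4]), (0.51, [375.6, 221.6, 19.3, 14.8]), (0.47, [221.4, 217.8, 19.4, 15.0])], 'scriber': [], 'tack0_top': [(0.79, [220.6, 211.0, 16.2, 19.6]), (0.22, [283.9, 107.8, 70.6, 68.7])], 'bangle': [(0.77, [280.6, 108.6, 75.1, 68.7])]}
5.775 [ 0.55002557 -0.15987798  0.2000132 ] 0.0002791481266148762 [0.26503432 0.56996399 0.13553238]
```

View pics/w0.png

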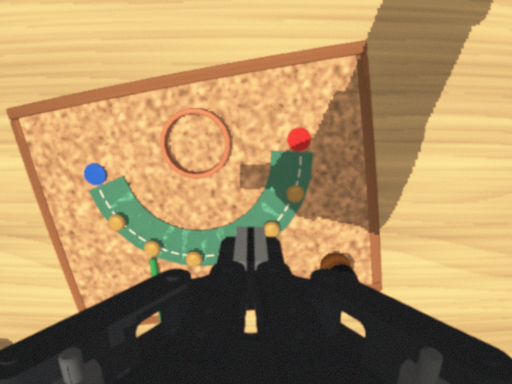

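View pics/w1.png

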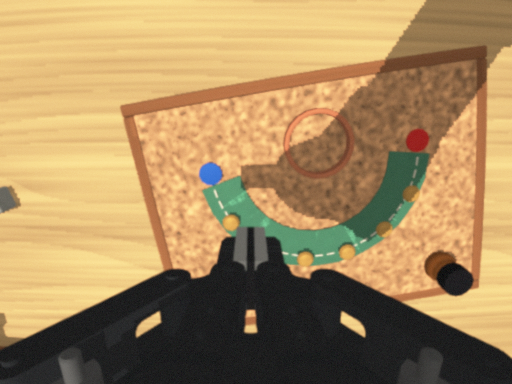

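Both wrist views show red on the right, at (299,139) and (417,140), and blue on the left, at (95,174) and (210,173). So the order is tack 5 to tack 0, and the scriber's tip is right beside tack 1. I'll fit the board pose using markers and tacks from both views.

```bash
cat > fit.py <<'E'
from h import *
import pickle
from scipy.optimize import least_squares
np.set_printoptions(precision=4,suppress=True)
out=pickle.load(open('out.pkl','rb'));cs=[o[0] for o in out]
# tacks 5..0, head centres (rects), per view; None = hidden
obs=[]
ims=[cv2.imread(f'pics/w{i}.png') for i in (0,1)]
g0=[[(295,194),(272,229),None,(194,259),(152,249),(117,222)],[(411,193),(384,229),(348,252),(305,259),None,(232,222)]]
def cen(im,p,r=11):
    x,y=p;w=cv2.cvtColor(im,cv2.COLOR_BGR2HSV)[y-r:y+r+1,x-r:x+r+1].astype(int)
    m=((w[...,0]>10)&(w[...,0]<30)&(w[...,1]>90)).astype(np.uint8)
    n,l,st,ce=cv2.connectedComponentsWithStats(m);k=1+np.argmax(st[1:,4]);return ce[k]+[x-r,y-r],st[k,4]
T=[[None]*6,[None]*6]
for v in(0,1):
    for j,p in enumerate(g0[v]):
        if p: T[v][j],a=cen(ims[v],p);print(v,5-j,T[v][j],a)
mk=[[],[]]
for v in (0,1):
    h=cv2.cvtColor(ims[v],cv2.COLOR_BGR2HSV)
    for m in (((h[...,0]<6)|(h[...,0]>174))&(h[...,1]>190)&(h[...,2]>90),(abs(h[...,0].astype(int)-110)<12)&(h[...,1]>150)):
        n,l,st,ce=cv2.connectedComponentsWithStats(m.astype(np.uint8));k=1+np.argmax(st[1:,4]);mk[v].append(ce[k]);print('mk',v,ce[k],st[k,4])
def tri(us):
    A=[];b=[]
    for c,u in zip(cs,us):
        o,r=ray(c,[u]);r=r[0]/np.linalg.norm(r);P=np.eye(3)-np.outer(r,r);A.append(P);b.append(P@o)
    return np.linalg.lstsq(np.vstack(A),np.hstack(b),rcond=None)[0]
for j in range(2):print('marker',tri([mk[0][j],mk[1][j]]))
for j in range(6):
    if T[0][j] is not None and T[1][j] is not None: print('tack',5-j,tri([T[0][j],T[1][j]]))
def model(p):
    x,y,a,ph=p;th=ph+(np.arange(5,-1,-1)-2.5)*.4286
    b=np.c_[-.05+.105*np.cos(th),.105*np.sin(th)];c,s=np.cos(a),np.sin(a)
    return b@np.array([[c,s],[-s,c]])+[x,y]
def res(p):
    m=model(p);e=[]
    for v in(0,1):
        for j in range(6):
            if T[v][j] is not None:e.append(proj(cs[v],[*m[j],.027])[0]-T[v][j])
    return np.ravel(e)
f=least_squares(res,[.57,-.1,.17,0],loss='soft_l1')
print('fit',f.x,'res px',res(f.x).reshape(-1,2));print(model(f.x));np.save('tacks.npy',model(f.x))
h0=onz(cs[0],[(151,259),(160,318)],.022);print('scriber',h0)
E
python3 fit.py
```

```text
0 5 [296.4807 194.4632] 285
0 4 [273.2563 230.8881] 277
0 2 [193.4922 261.9813] 321
0 1 [149.7684 250.4   ] 285
0 0 [114.6192 223.8841] 302
1 5 [413.3949 194.5573] 314
1 4 [386.0067 231.1304] 299
1 3 [348.2927 254.8628] 328
1 2 [304.6687 261.9845] 323
1 0 [229.5358 223.3472] 265
mk 0 [298.8283 139.0499] 361
mk 0 [ 94.7477 173.7539] 321
mk 1 [416.9139 139.9194] 360
mk 1 [210.2918 173.5471] 329
marker [0.5172 0.0082 0.0166]
marker [ 0.5523 -0.1988  0.0178]
tack 5 [0.5709 0.0065 0.0277]
tack 4 [ 0.6117 -0.0155  0.0245]
tack 2 [ 0.6469 -0.1     0.0261]
tack 0 [ 0.6025 -0.1794  0.028 ]
fit [ 0.5879 -0.0867  0.1547  0.0159] res px [[-1.6878  1.2234]
 [-2.383   0.261 ]
 [ 0.5851 -2.6292]
 [ 3.1392 -1.1058]
 [ 3.0786  0.2301]
 [-1.9959  1.3217]
 [-1.3595 -0.2234]
 [-0.7221 -1.8976]
 [ 1.231  -2.4526]
 [ 2.7005  1.2662]]
[[ 0.5724  0.0049]
 [ 0.6106 -0.0181]
 [ 0.6358 -0.055 ]
 [ 0.6434 -0.099 ]
 [ 0.632  -0.1422]
 [ 0.6037 -0.1767]]
scriber [[ 0.6462 -0.1471  0.022 ]
 [ 0.7229 -0.144   0.022 ]]
```

Run:
```python
import cv2,numpy as np
a=cv2.imread('pics/w0.png')[165:280,85:315];b=cv2.imread('pics/w1.png')[165:280,205:435]
cv2.imwrite('pics/crop.png',np.vstack([cv2.resize(x,(598,299),interpolation=cv2.INTER_NEAREST) for x in(a,b)]))
```

```text
(no output)
```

View pics/crop.png

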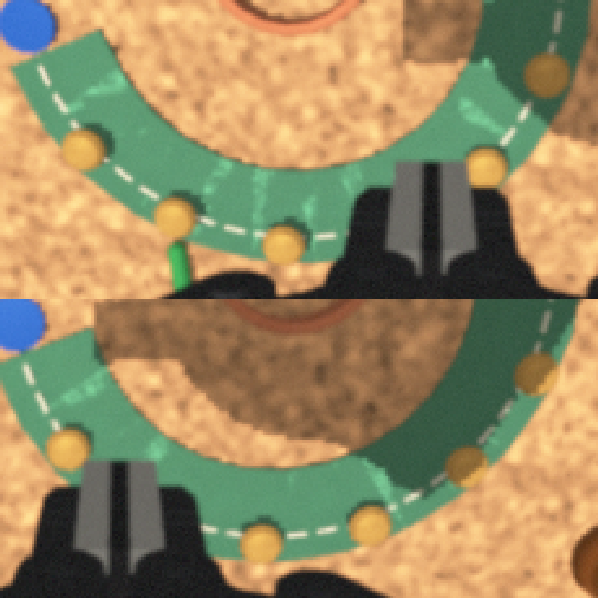

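The tack centres are clear by eye in both views, and they show that the colour segmentation leaked into the cork. The scriber's tip at (153,258) in w0 is about 10 mm beyond tack 1's centre, so I'll press tack 1 with the fingertips offset toward the robot. Refitting with these centres.

```bash
python3 - <<'E'
s=open('fit.py').read()
s=s.replace("mk=[[],[]]","T=[[(295.4,194.2),(271.9,229.6),None,(194.2,259.2),(152.3,248.5),(117.3,222.7)],[(411.5,193.5),(384.2,229.2),(347.7,251.5),(305.8,258.8),None,(231.2,222.7)]]\nmk=[[],[]]",1)
s=s.replace("h0=","print('jar base',onz(cs[1],[(440,262)],.03),'cap',onz(cs[1],[(456,280)],.058));h0=").replace("print(v,5-j,T[v][j],a)","pass").replace("(151,259)","(153.5,258)")
open('fit.py','w').write(s)
E
python3 fit.py
```

```text
mk 0 [298.8283 139.0499] 361
mk 0 [ 94.7477 173.7539] 321
mk 1 [416.9139 139.9194] 360
mk 1 [210.2918 173.5471] 329
marker [0.5172 0.0082 0.0166]
marker [ 0.5523 -0.1988  0.0178]
tack 5 [0.5709 0.0057 0.0252]
tack 4 [ 0.6107 -0.0168  0.0226]
tack 2 [ 0.6433 -0.099   0.0263]
tack 0 [ 0.6027 -0.1779  0.0249]
fit [ 0.5862 -0.086   0.1751 -0.0025] res px [[-0.7401 -0.1782]
 [-1.1158  0.0355]
 [-0.2541 -1.133 ]
 [ 0.4075 -0.4395]
 [ 0.1099  0.1836]
 [-0.0523  0.7421]
 [ 0.5318  0.2113]
 [-0.0558  0.0922]
 [ 0.1236 -0.5528]
 [ 0.8816  0.669 ]]
[[ 0.5707  0.0047]
 [ 0.6089 -0.0183]
 [ 0.6342 -0.0551]
 [ 0.6419 -0.0991]
 [ 0.6306 -0.1423]
 [ 0.6023 -0.1769]]
jar base [[0.6462 0.0472 0.03  ]] cap [[0.6512 0.0486 0.058 ]]
scriber [[ 0.645  -0.1442  0.022 ]
 [ 0.7229 -0.144   0.022 ]]
```

```bash
cat > press.py <<'E'
from h import *
T=np.load('tacks.npy')   # 5..0
def press(j,off=0.,log=True):
    x,y=T[j];x+=off
    s=sensors.sense();z=.058
    if s['eef_pos'][2]>.1: env.move_pose([x,y,.1],[0,1,0,0])
    else: env.line_to([x,y,.058],rate=.08)
    env.line_to([x,y,.053],rate=.06);env.wait(.1)
    f0=sensors.sense()['contact_force'][2];z=.0515;L=[]
    while z>.0395:
        env.line_to([x,y,z],rate=.02);s=sensors.sense();f=s['contact_force'][2]-f0;L.append((round(z*1e3,2),round(s['eef_pos'][2]*1e3,2),round(float(f),1)))
        if f>12 or (z<.0435 and f>8): break
        z-=.001 if z>.0445 else .0005
    print('tack',5-j,L if log else L[-5:],round(sensors.sense()['clock'],2))
    env.line_to([x,y,.058],rate=.06)
E
python3 -c "
from press import *
press(0)"
```

```text
tack 5 [(51.5, np.float64(51.57), 0.9), (50.5, np.float64(50.44), -0.0), (49.5, np.float64(49.43), 0.5), (48.5, np.float64(48.46), 0.2), (47.5, np.float64(47.53), 2.3), (46.5, np.float64(46.52), 3.0), (45.5, np.float64(45.46), 3.3), (44.5, np.float64(44.43), 3.0), (44.0, np.float64(44.0), 2.9), (43.5, np.float64(43.51), 3.5), (43.0, np.float64(42.99), 3.4), (42.5, np.float64(42.46), 3.2), (42.0, np.float64(41.99), 2.2), (41.5, np.float64(41.7), 6.5), (41.0, np.float64(41.59), 11.8)] 11.36
```

Tack 5 bottomed out cleanly: 3 N of sliding friction, then the hard stop at about z 41.7 mm. Now the rest.

```bash
python3 -c "
from press import *
for j in range(1,6): press(j,-.005 if j==4 else 0)
s=sensors.sense()
env.line_to([T[5][0],T[5][1],.2],rate=.2)
env.move_pose([.45,-.16,.27],[0,1,0,0]);env.wait(.3)
im=vision.snapshot('wrist');cv2.imwrite('pics/end.png',im[:,:,::-1]);print(sensors.sense()['clock'])
"
```

```text
tack 4 [(51.5, np.float64(51.47), 0.9), (50.5, np.float64(50.48), 0.2), (49.5, np.float64(49.42), 1.0), (48.5, np.float64(48.42), 0.7), (47.5, np.float64(47.48), 0.7), (46.5, np.float64(46.56), 2.9), (45.5, np.float64(45.52), 3.0), (44.5, np.float64(44.44), 3.3), (44.0, np.float64(43.98), 4.0), (43.5, np.float64(43.5), 3.8), (43.0, np.float64(42.99), 4.0), (42.5, np.float64(42.45), 3.2), (42.0, np.float64(41.95), 4.0), (41.5, np.float64(41.73), 7.4), (41.0, np.float64(41.64), 11.5)] 16.6
tack 3 [(51.5, np.float64(51.47), -0.6), (50.5, np.float64(50.44), -1.0), (49.5, np.float64(49.41), 0.0), (48.5, np.float64(48.39), -0.4), (47.5, np.float64(47.58), 0.6), (46.5, np.float64(46.58), 2.2), (45.5, np.float64(45.48), 2.0), (44.5, np.float64(44.44), 1.0), (44.0, np.float64(44.03), 2.9), (43.5, np.float64(43.51), 2.4), (43.0, np.float64(43.02), 3.4), (42.5, np.float64(42.47), 2.0), (42.0, np.float64(41.99), 2.0), (41.5, np.float64(41.77), 5.5), (41.0, np.float64(41.62), 10.9)] 21.84
tack 2 [(51.5, np.float64(51.43), -0.4), (50.5, np.float64(50.42), -1.3), (49.5, np.float64(49.45), -0.9), (4
[... 677 characters left out ...]
, 2.8), (43.5, np.float64(43.52), 3.4), (43.0, np.float64(43.0), 4.0), (42.5, np.float64(42.5), 3.5), (42.0, np.float64(41.97), 3.4), (41.5, np.float64(41.75), 6.1), (41.0, np.float64(41.68), 10.5)] 32.34
tack 0 [(51.5, np.float64(51.43), 0.2), (50.5, np.float64(50.44), 0.7), (49.5, np.float64(49.4), 0.7), (48.5, np.float64(48.54), 0.7), (47.5, np.float64(47.6), 2.3), (46.5, np.float64(46.53), 3.7), (45.5, np.float64(45.46), 3.0), (44.5, np.float64(44.41), 3.0), (44.0, np.float64(44.0), 4.3), (43.5, np.float64(43.53), 3.3), (43.0, np.float64(43.0), 2.9), (42.5, np.float64(42.48), 4.9), (42.0, np.float64(41.96), 4.4), (41.5, np.float64(41.74), 6.8), (41.0, np.float64(41.62), 11.7)] 37.55
39.9
```

View pics/end.png

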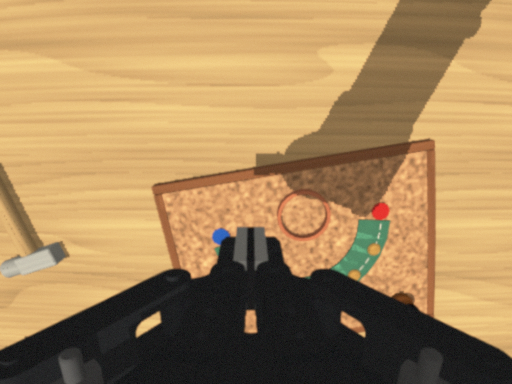

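The final view shows the hand clear of the board, with red at (380,211), the bangle at (303,215) and the jar at (403,298), all undisturbed. All six tacks reached the same hard stop.

```bash
python3 -c "
from cell import ticket
print(ticket.hand_in())"
```

```text
the job is handed in; nothing more can be done
None
```

I pressed all six tacks home in order from red to blue (tack 5 to tack 0); each met the same hard stop with under about 12 N, nothing else appeared to be touched, and I took the hand clear and handed the job in at about 40 s.

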